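# Set the spindle brake through the guard window

### The job

Set the spindle brake of the polishing machine: with a fingertip push the sliding shutter on the guard fully open by its upright tab, reach down through the window and press the longer of the two levers all the way down so that it stays down, then push the shutter fully shut again. Push and press gently with shut fingers, pinch and lift nothing, do not touch the guard's sheet metal or rails, leave the shorter lever as it is and do not disturb the things lying around.

Things in the scene. Friction and masses are not known exactly. Their poses are not given: they have to be found in the camera images.
- guard: White sheet-metal guard, fixed on the machine: a box, flat top 130 mm above the work surface. Origin at work surface level; x from the guard's front to its back, y along the machine, the way the shutter opens, z up. Spans x -90 to +85, y -90 to +225 mm. Two steel rails, 6 mm wide, run along y on top at x = -77.5 and +62.5 mm, up to z = 137 mm. Not to be touched.
- window (a point): Centre of the rectangular window in the guard's top, level with the top surface (130 mm up). The opening is 115 mm along the guard's x and 130 mm along its y (x -65 to +50, y -65 to +65 mm in the guard's frame); the sheet is 4 mm thick. Axes as the guard's.
- shutter (a joint): Travel (m) of the bare steel shutter, a flat plate 130 x 140 x 3 mm sliding on top of the guard (upper face 135.5 mm above the work surface): 0 = shut, covering the window; 0.140 = fully open, slid along the guard's +y to its stop. Starts shut or up to 0.04 open, slides with about 3 N (more when fast) and stays where it is left.
- shutter_tab (a point): Top centre of the shutter's upright tab, 171.5 mm above the work surface: a plate in the middle of the shutter, 60 mm along the guard's x, 12 mm thick along y, rising 36 mm above the shutter; push on its broad faces. It moves with the shutter along the guard's y (axes as the guard's).
- lever_long (a joint): Angle (rad) of the longer lever, the spindle brake: 0 = up (level), 0.27 = fully down on its stop. Starts at 0 to 0.05. Its level axle lies along the guard's y at x = +58 mm, z = 106 mm; it reaches 80 mm from there towards -x. Stiff: needs about 3.5 N on its pad, has no spring, stays where it is left.
- lever_long_pad (a point): Middle of the upper face of the longer lever's black pad (24 x 24 mm), at x = -22 mm in the guard's frame and y = +27 or -27 mm (the two levers may change places), about 18 mm below the guard's top when up and about 40 mm below it when fully down.
- lever_short (a joint): Angle (rad) of the shorter lever, which looks alike but reaches only 44 mm from the same axle: 0 = up, 0.27 = down. Starts at 0 to 0.05. Leave it.
- lever_short_pad (a point): Middle of the upper face of the shorter lever's black pad (24 x 24 mm), at x = +14 mm in the guard's frame, 54 mm beside the longer lever in y.
- polisher: The machine's bed, a grey steel plate 200 x 560 x 6 mm. Origin and axes the same as the guard's. It carries, beside the guard, a dark motor box at y -100 to -230 mm, 121 mm high, then a felt wheel under a hood 130 mm high, to y = -335 mm. Fixed.
- stone: Loose reddish polished stone, 46 mm across, 28 mm high, lying on top of the motor box beside the guard. Origin at its underside. Leave it.
- jar: Loose amber glass jar, 52 mm across, 70 mm high. Origin at its underside. Leave it.
- compound_bar: Loose dark bar of polishing compound, 32 x 100 x 28 mm. Origin at its underside. Leave it.
- wrench: Loose steel wrench, 150 mm long, lying flat. Leave it.
- brush: Loose brush, 170 mm long, lying flat. Leave it.
- spare_wheel: Loose grey felt wheel, 80 mm across, 20 mm thick, lying flat. Leave it.
- dish: Loose white dish, 80 mm across, 30 mm high. Leave it.

How it is judged:
By the outcome, as a careful person would: the job done as asked, in the order asked, and still so for the second after the job is handed in, with the robot touching nothing.
It also fails if it takes over 58 s, if anything falls off the work surface, if the arm or the gripper's body presses on something with over 40 N, if the wrist force passes 120 N, or if a joint passes its speed limit or range.

### The arm

A 7-joint arm with a two-finger parallel gripper is mounted at the origin on the work surface. World frame = base frame: x ahead of the robot, y to its left, z up, the work surface at z = 0. Lengths are in m, angles in rad, forces in N, time in s.
With the tool pointing down it reaches from about 0.35 to 0.9 m from the base axis. Payload 7.2 kg.
Tool frame: the origin (TCP) lies on the centre line of the jaws, within the pads' length; the fingertips stand 14 mm ahead of it and the grasp point (between the pads) lies 5 mm behind it; z points along the fingers, x is the direction in which the jaws open and shut, and the axes are right-handed (so a half turn about z gives the same grasp; the last joint's range is limited). The gripper opens to 88 mm and grips with 3 to 60 N. Pads are 20 mm wide; open, the fingers measure 115 mm over their backs; the gripper's body (75 mm by 178 mm) begins 61 mm behind the grasp point.
Start: joints at [-1.292, 0.411, -0.013, 1.596, 0.006, 1.134, -0.082], TCP at [0.212, 0.588, 0.237] pointing down, gripper open.
Joint ranges: [-2.95, 2.95], [-0.29, 1.99], [-1.47, 1.44], [0.14, 2.54], [-1.03, 4.17], [0.13, 1.85], [-2.86, 2.86]. Speed limits (rad/s): [2.39, 2.39, 3.01, 3.01, 3.14, 3.14, 3.14].

### API

Orientations are given as a unit quaternion [x, y, z, w].
In Python, from plant import manip gives the robot as it stands. The module is installed in compiled form; this text tells all that it offers.
- The arm moves only by the tool servo_tool, never from a script. Its argument "increments" is a list of rows, each an object with "rotation": the turn, a rotation vector about the tool's x, y, z in degrees, a list of three; "translation": the shift along the tool's x, y, z in mm, a list of three; "grip": the gripper's target within -1 to 1 (fully open at 1, half-way at 0, shut at -1). In form: [{"rotation": [wx, wy, wz], "translation": [dx, dy, dz], "grip": grip}, ...]. A call has exactly 5 rows; each row shifts and turns the commanded pose from where the row before left it, along the tool's axes as they then stand; what a row does not reach is not made up. A row lasts 1/12 s, in which the tool goes at most 41.7 mm and 7.16 degrees, less where a joint would pass 70% of its speed; a pose out of reach is approached as far as the arm can. A call with a gripper value outside its range is refused whole. The fingers move at their own pace and stop on an object; "newtons" is the grip in N (left out, the last holds). Time passes only in rows, so rows that do not move let the fingers close, or fill a call up. It gives the time, the measured TCP pose, the force and the opening at its end, in the units of the state.
- manip.get_state(): the state, without advancing time (a new reading comes with each control period).
- manip.read_camera(name): name is "scene" or "top" or "wrist"; returns a dict with "image" (400x640x3 uint8, red, green, blue), "mtx" (3x3 intrinsics, pixels), "R" (3x3) and "t" (3): a world point X has camera coordinates R X + t; the wrist camera has in their place "tool_from_camera" (4x4, takes a point from camera to tool coordinates, whose origin is the TCP and whose axes are the tool frame's). Camera axes: x right, y down, z forward; pixel columns grow to the right and rows downward; lengths in m; the calibration is good to about 2 mm. A picture is of the moment at which its call begins: read the wrist's pose just before it. There is no depth.
- manip.hand_in(): hands the job in, once; it reports no verdict.
The state is a dict: "time_s": time; "joint_positions": joint angles; "joint_velocities": joint speeds; "effort": joint torques, N m; "tcp_pos": TCP position; "orientation": TCP orientation; "ft_force": force on the tool from outside, world axes, zero at the start; "torque": the same for the moment, N m; "finger_gap": opening from 0.0 (shut) to 1.0 (fully open).
Only numpy, scipy, OpenCV 4.12 (cv2) and the standard library are available. Lean on these libraries where they do the work, as an engineer would, in place of code of your own. Each camera call takes 0.05 s, during which the arm holds its last target.

## Working session

There is one attempt and no reset: what is moved stays moved. The work goes in short steps, Python scripts to look and compute and a tool call to move; the robot and the scene stay as the last step left them, time stands still between calls to the robot, and variables do not carry over. Pictures are saved under pics/ and viewed, and the job is handed in when it is done.

Besides the shell and the picture viewer there is one more tool, called as name([rows], argument=value, ...), one row to a line, values as JSON. servo_tool: Moves the arm, as the interface text tells. Its arguments: {"type":"object","properties":{"increments":{"type":"array"},"newtons":{"type":"number"}},"required":["increments"]}

```bash
mkdir -p pics; python3 - <<'E'
from plant import manip
import cv2
s=manip.get_state();print(s)
for n in ["scene","top","wrist"]:
    c=manip.read_camera(n);cv2.imwrite(f"pics/{n}0.png",c["image"][:,:,::-1])
    print(n,{k:v.tolist() for k,v in c.items() if k!="image"})
E
```

```text
{'time_s': 0.0, 'joint_positions': array([-1.2921783 ,  0.41192734, -0.01268613,  1.59704106,  0.00558406,
        1.13424244, -0.08217965]), 'joint_velocities': array([ 0.00078376,  0.00156803,  0.00036244, -0.00140349,  0.00187386,
        0.00047169,  0.00035435]), 'effort': array([-2.72781508e-04, -5.87945867e+01,  6.42047971e-01, -2.91071051e+01,
       -5.35804220e-02,  1.81137118e-02,  1.26760719e-04]), 'tcp_pos': array([0.21232993, 0.5873308 , 0.23579329]), 'orientation': array([ 8.18502460e-01,  5.74502478e-01, -6.15383299e-04,  4.97592301e-04]), 'ft_force': array([-0.55712085,  0.18673429, -0.87434498]), 'torque': array([ 0.02744304, -0.029565  ,  0.007464  ]), 'finger_gap': 1.0002798685884184}
scene {'mtx': [[380.97565846543574, 0.0, 320.0911747638913], [0.0, 380.97565846543574, 204.98254438851544], [0.0, 0.0, 1.0]], 'R': [[0.8749926057419403, 0.4841145196879199, 0.004590394783067771], [0.2638627880164022, -0.468915300151298, -0.8429085777142317], [-0.40591177489343777, 0.7387500071819648, -0.5380372272357242]], 't': [-0.48543193541356444, -0.017087576524614994, 1.132362151341803]}
top {'mtx': [[383.88063147148216, 0.0, 319.02360354442357], [0.0, 383.88063147148216, 209.27327397650416], [0.0, 0.0, 1.0]], 'R': [[-0.01047548208515599, -0.9999396573715962, 0.0033084574439321696], [-0.972055600098257, 0.009407279714416414, -0.23456217386013556], [0.23451689617744245, -0.005673156436188094, -0.9720954894985108]], 't': [0.05008352515847629, 0.5773153549019499, 0.8851782872449453]}
wrist {'mtx': [[352.6847249370367, 0.0, 323.63480576118906], [0.0, 352.6847249370367, 200.1141128534859], [0.0, 0.0, 1.0]], 'tool_from_camera': [[0.9999997367075785, 0.00016513486590935967, -0.0007066224216570194, -0.0003598166412014381], [1.4110189426299338e-05, 0.9691539940927865, 0.2464559504960235, -0.0674981455971983], [0.0007255244126021464, -0.2464558955766161, 0.9691537365918018, -0.1480002224245415], [0.0, 0.0, 0.0, 1.0]]}
```

View pics/scene0.png

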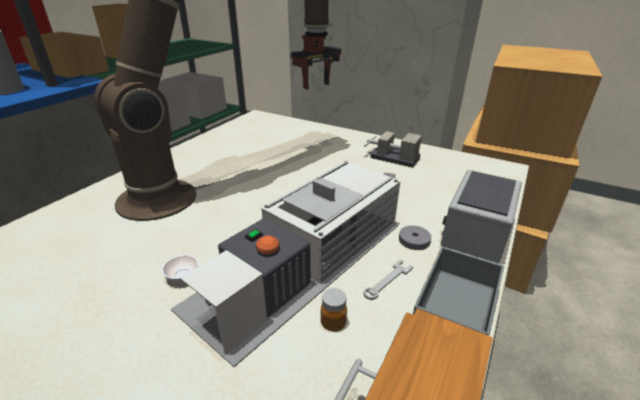

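View pics/top0.png

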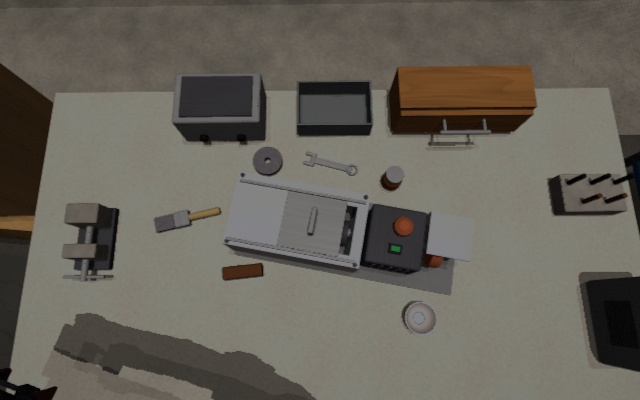

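View pics/wrist0.png

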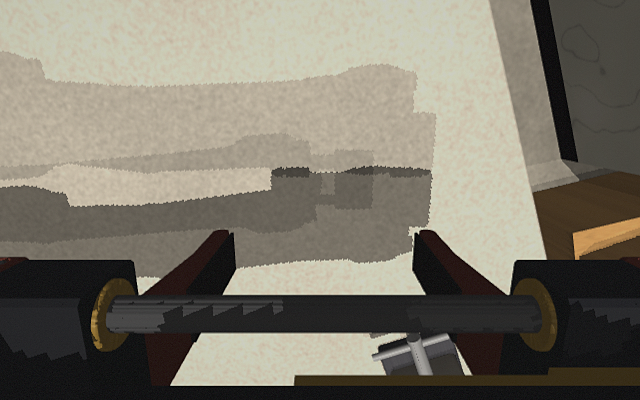

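The top view shows the guard at about (300,220), with its +y towards image left, and the motor box at about (395,238). The shutter is slightly open, its tab is near (312,220), and the window strip shows at about (348,230). I'll zoom in.

```bash
python3 - <<'E'
import cv2
a=cv2.imread("pics/top0.png")[160:285,215:385]
cv2.imwrite("pics/top0z.png",cv2.resize(a,None,fx=4.5,fy=4.5,interpolation=cv2.INTER_CUBIC))
a=cv2.imread("pics/scene0.png")[155:285,250:410]
cv2.imwrite("pics/scene0z.png",cv2.resize(a,None,fx=4.5,fy=4.5,interpolation=cv2.INTER_CUBIC))
E
```

```text
(no output)
```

View pics/top0z.png

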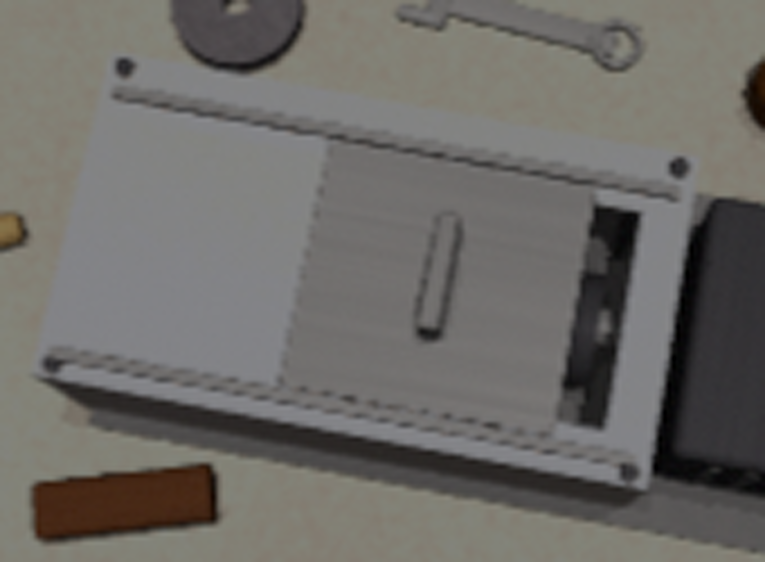

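View pics/scene0z.png

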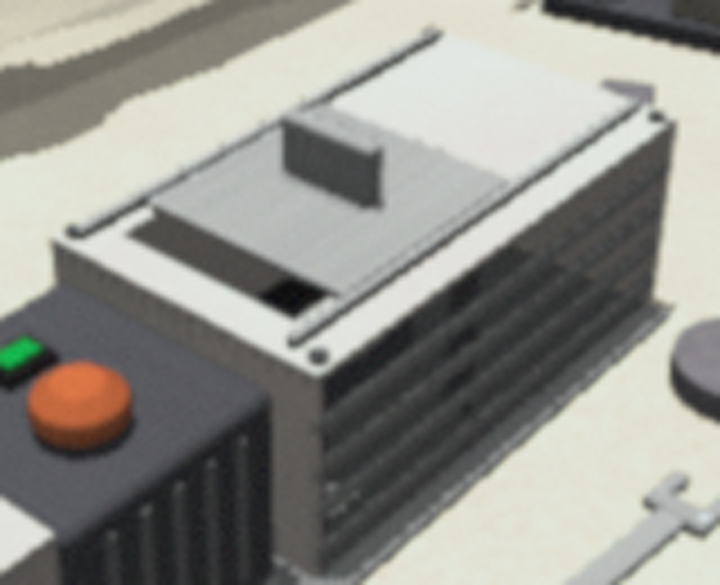

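```bash
cat > h.py <<'E'
import numpy as np
CAM={'top':(np.array([[383.88063147148216,0,319.02360354442357],[0,383.88063147148216,209.27327397650416],[0,0,1]]),
np.array([[-0.01047548208515599,-0.9999396573715962,0.0033084574439321696],[-0.972055600098257,0.009407279714416414,-0.23456217386013556],[0.23451689617744245,-0.005673156436188094,-0.9720954894985108]]),
np.array([0.05008352515847629,0.5773153549019499,0.8851782872449453])),
'scene':(np.array([[380.97565846543574,0,320.0911747638913],[0,380.97565846543574,204.98254438851544],[0,0,1]]),
np.array([[0.8749926057419403,0.4841145196879199,0.004590394783067771],[0.2638627880164022,-0.468915300151298,-0.8429085777142317],[-0.40591177489343777,0.7387500071819648,-0.5380372272357242]]),
np.array([-0.48543193541356444,-0.017087576524614994,1.132362151341803]))}
def ray(cam,uv,z):
    K,R,t=CAM[cam]; d=R.T@np.linalg.inv(K)@np.array([*uv,1]); c=-R.T@t
    return c+d*(z-c[2])/d[2]
def proj(cam,X):
    K,R,t=CAM[cam]; p=K@(R@X+t); return p[:2]/p[2]
def unz(p,o): return ((np.array(p)+.5)/4.5-.5)+np.array(o)
def fit(G,W):
    G=np.array(G);W=np.array(W); a=G-G.mean(0);b=W-W.mean(0)
    th=np.arctan2((a[:,0]*b[:,1]-a[:,1]*b[:,0]).sum(),(a*b).sum())
    c,s=np.cos(th),np.sin(th);R=np.array([[c,-s],[s,c]])
    t=W.mean(0)-R@G.mean(0); return th,t,W-(G@R.T+t)
E
python3 - <<'E'
from h import *
T=lambda p,z:ray('top',unz(p,(215,160)),z)[:2]
S=lambda p,z:ray('scene',unz(p,(250,155)),z)[:2]
G=[(85,225),(85,-90),(-90,-90),(-90,225)]
W=[T(p,.13) for p in [(112,57),(697,158),(648,490),(38,377)]]
th,t,r=fit(np.array(G)/1e3,W);print('top',np.degrees(th),t,r*1e3)
G=[(-90,-90),(85,-90),(85,225)]
W=[S(p,.13) for p in [(53,240),(318,378),(675,125)]]
th2,t2,r=fit(np.array(G)/1e3,W);print('scene',np.degrees(th2),t2,r*1e3)
c,s=np.cos(th),np.sin(th);R=np.array([[c,-s],[s,c]])
for p in [(445,212),(462,217),(417,334),(440,337)]:
    print('tab',R.T@(T(p,.1715 if p[1]<300 else .1715)-t)*1e3)
for p in [(327,143),(597,193),(557,432),(280,385)]:
    print('shut',R.T@(T(p,.1355)-t)*1e3)
for p in [(640,213),(605,428)]:
    print('win',R.T@(T(p,.13)-t)*1e3)
c,s=np.cos(th2),np.sin(th2);R=np.array([[c,-s],[s,c]])
for p in [(283,118),(380,150)]: print('tabS',R.T@(S(p,.1715)-t2)*1e3)
for p in [(153,208),(340,292)]: print('shutS',R.T@(S(p,.1355)-t2)*1e3)
E
```

```text
top -10.771123392245043 [0.53065687 0.02800601] [[-1.08578876 -0.74563687]
 [-0.44892103  2.31359735]
 [ 0.38274408  1.0648679 ]
 [ 1.15196571 -2.63282838]]
scene -11.840068121227848 [0.53238655 0.0244995 ] [[ 1.65014151  1.3427698 ]
 [ 0.30527801  3.50957233]
 [-1.95541951 -4.85234213]]
tab [22.30907862 33.77726336]
tab [21.30092433 25.10323385]
tab [-39.85474534  36.16483015]
tab [-39.32977592  24.95978662]
shut [ 56.41596387 102.5340504 ]
shut [ 54.81938359 -39.39695166]
shut [-70.08460912 -39.41142332]
shut [-71.43048633 101.01955725]
win [ 49.70976283 -63.13852697]
win [-63.16127516 -62.9471176 ]
tabS [-35.86143407  25.41279602]
tabS [22.14213975 32.7161633 ]
shutS [-66.19627829 -40.21569577]
shutS [ 53.74162706 -34.87177903]
```

The guard is at about (0.531, 0.027) with a yaw of about -11°, and the shutter is about 31 mm open. I'll shut the fingers and turn the tool so its x lies along the guard's x and its y along the guard's -y.

servo_tool([
  {"rotation": [0,0,7],"translation": [0,0,0],"grip": -1},
  {"rotation": [0,0,7],"translation": [0,0,0],"grip": -1},
  {"rotation": [0,0,7],"translation": [0,0,0],"grip": -1},
  {"rotation": [0,0,7],"translation": [0,0,0],"grip": -1},
  {"rotation": [0,0,7],"translation": [0,0,0],"grip": -1},
], newtons=20)

```text
time_s: 0.57
tcp_pos: [0.2124, 0.5876, 0.2363]
orientation: [0.954, 0.299, -0.0, 0.0]
ft_force: [-0.9, 0.4, -0.4]
finger_gap: 0.663
```

servo_tool([
  {"rotation": [0,0,7],"translation": [0,0,0],"grip": -1},
  {"rotation": [0,0,7],"translation": [0,0,0],"grip": -1},
  {"rotation": [0,0,7],"translation": [0,0,0],"grip": -1},
  {"rotation": [0,0,7],"translation": [0,0,0],"grip": -1},
  {"rotation": [0,0,7],"translation": [0,0,0],"grip": -1},
])

```text
time_s: 0.98
tcp_pos: [0.2123, 0.5876, 0.2363]
orientation: [1.0, -0.002, -0.0, 0.0]
ft_force: [-0.1, -0.2, -0.1]
finger_gap: 0.279
```

servo_tool([
  {"rotation": [0,0,5.5],"translation": [0,0,0],"grip": -1},
  {"rotation": [0,0,5.5],"translation": [0,0,0],"grip": -1},
  {"rotation": [0,0,0],"translation": [0,0,0],"grip": -1},
  {"rotation": [0,0,0],"translation": [0,0,0],"grip": -1},
  {"rotation": [0,0,0],"translation": [0,0,0],"grip": -1},
])

```text
time_s: 1.4
tcp_pos: [0.2123, 0.5878, 0.2365]
orientation: [0.996, -0.093, -0.0, 0.0]
ft_force: [-0.7, -0.3, 0.4]
finger_gap: 0.005
```

```bash
cat >> h.py <<'E'
from scipy.spatial.transform import Rotation as Ro
TH=np.radians(-10.9); O=np.array([.5312,.0275])
RG=np.array([[np.cos(TH),-np.sin(TH)],[np.sin(TH),np.cos(TH)]])
def g2w(x,y,z): return np.array([*(O+RG@np.array([x,y])/1e3),z/1e3])
def w2g(X): return np.array([*(RG.T@(np.array(X[:2])-O)*1e3),X[2]*1e3])
def where():
    from plant import manip
    s=manip.get_state(); r=Ro.from_quat(s['orientation'])
    print('t',s['time_s'],'guard mm',w2g(s['tcp_pos']).round(1),'F guard',(RG.T@s['ft_force'][:2]).round(2),round(s['ft_force'][2],2),'gap',round(s['finger_gap'],3),'q',s['joint_positions'].round(2))
    print('toolx yaw-guard',np.degrees(np.arctan2(r.as_matrix()[1,0],r.as_matrix()[0,0])-TH).round(2),'tilt',r.as_matrix()[:,2].round(4))
    return s,r
def to(x,y,z):
    s,r=where(); print('tool delta mm',(r.inv().apply(g2w(x,y,z)-s['tcp_pos'])*1e3).round(1))
E
python3 -c "
from h import *
to(-7.5,-30,230)"
```

```text
t 1.4 guard mm [-419.1  489.8  236.5] F guard [-0.62 -0.39] 0.45 gap 0.005 q [-1.5   0.42  0.28  1.61 -0.12  1.13 -1.38]
toolx yaw-guard 0.22 tilt [-1.e-04 -3.e-04 -1.e+00]
tool delta mm [409.6 521.4   6.6]
```

servo_tool([
  {"rotation": [0,0,0],"translation": [20,26,0],"grip": -1},
  {"rotation": [0,0,0],"translation": [20,26,0],"grip": -1},
  {"rotation": [0,0,0],"translation": [20,26,0],"grip": -1},
  {"rotation": [0,0,0],"translation": [20,26,0],"grip": -1},
  {"rotation": [0,0,0],"translation": [20,26,0],"grip": -1},
])

```text
time_s: 1.82
tcp_pos: [0.2867, 0.4398, 0.2367]
orientation: [0.996, -0.093, 0.0, -0.0]
ft_force: [1.4, 0.4, 0.3]
finger_gap: 0.002
```

servo_tool([
  {"rotation": [0,0,0],"translation": [20,26,0],"grip": -1},
  {"rotation": [0,0,0],"translation": [20,26,0],"grip": -1},
  {"rotation": [0,0,0],"translation": [20,26,0],"grip": -1},
  {"rotation": [0,0,0],"translation": [20,26,0],"grip": -1},
  {"rotation": [0,0,0],"translation": [20,26,0],"grip": -1},
])

```text
time_s: 2.23
tcp_pos: [0.3603, 0.2932, 0.2369]
orientation: [0.996, -0.093, 0.0, -0.0]
ft_force: [0.4, -0.3, 0.1]
finger_gap: 0.004
```

servo_tool([
  {"rotation": [0,0,0],"translation": [20,26,0],"grip": -1},
  {"rotation": [0,0,0],"translation": [20,26,0],"grip": -1},
  {"rotation": [0,0,0],"translation": [20,26,0],"grip": -1},
  {"rotation": [0,0,0],"translation": [20,26,0],"grip": -1},
  {"rotation": [0,0,0],"translation": [20,26,0],"grip": -1},
])

```text
time_s: 2.65
tcp_pos: [0.434, 0.1466, 0.237]
orientation: [0.996, -0.093, 0.0, -0.0]
ft_force: [0.6, -0.2, 0.0]
finger_gap: 0.003
```

```bash
python3 -c "
from h import *
to(-7.5,-30,230)"
```

```text
t 2.65 guard mm [-117.9   98.6  237. ] F guard [ 0.6  -0.08] 0.03 gap 0.003 q [-0.94  0.12  0.56  2.01 -0.07  1.03 -0.53]
toolx yaw-guard 0.18 tilt [ 6.e-04  7.e-04 -1.e+00]
tool delta mm [110.  129.    6.9]
```

servo_tool([
  {"rotation": [0,0,0],"translation": [22,26,1],"grip": -1},
  {"rotation": [0,0,0],"translation": [22,26,1],"grip": -1},
  {"rotation": [0,0,0],"translation": [22,26,1],"grip": -1},
  {"rotation": [0,0,0],"translation": [22,26,1],"grip": -1},
  {"rotation": [0,0,0],"translation": [22,25,1],"grip": -1},
])

```text
time_s: 3.07
tcp_pos: [0.5178, -0.001, 0.2318]
orientation: [0.996, -0.093, 0.0, -0.0]
ft_force: [-0.2, 1.4, 0.2]
finger_gap: 0.004
```

```bash
python3 - <<'E'
from h import *
import cv2
from plant import manip
to(-7.5,-30,164)
s,r=where()
c=manip.read_camera('wrist');cv2.imwrite('pics/w1.png',c['image'][:,:,::-1])
a=manip.read_camera('top')['image'][130:290,205:395,::-1]
cv2.imwrite("pics/top1z.png",cv2.resize(a,None,fx=4,fy=4,interpolation=cv2.INTER_CUBIC))
E
```

```text
t 3.0667 guard mm [ -7.8 -30.5 231.8] F guard [-0.47  1.34] 0.16 gap 0.004 q [-0.64  0.26  0.67  1.89 -0.19  1.05 -0.08]
toolx yaw-guard 0.18 tilt [ 5.e-04  4.e-04 -1.e+00]
tool delta mm [ 0.2 -0.4 67.8]
t 3.0667 guard mm [ -7.8 -30.5 231.8] F guard [-0.47  1.34] 0.16 gap 0.004 q [-0.64  0.26  0.67  1.89 -0.19  1.05 -0.08]
toolx yaw-guard 0.18 tilt [ 5.e-04  4.e-04 -1.e+00]
```

View pics/w1.png

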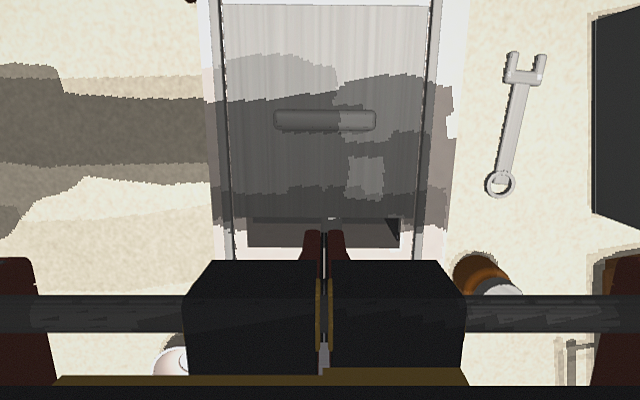

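View pics/top1z.png

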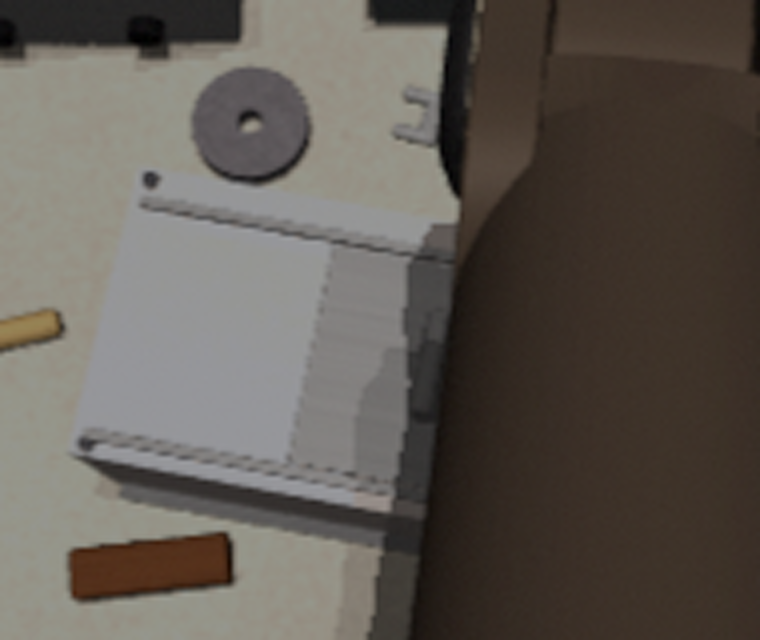

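The wrist view shows the tab centred at about (325,120), in line with the fingers at column 323, and the rails run evenly on both sides. I'll lower the tool behind the tab.

servo_tool([
  {"rotation": [0,0,0],"translation": [0,0,17],"grip": -1},
  {"rotation": [0,0,0],"translation": [0,0,17],"grip": -1},
  {"rotation": [0,0,0],"translation": [0,0,17],"grip": -1},
  {"rotation": [0,0,0],"translation": [0,0,16],"grip": -1},
  {"rotation": [0,0,0],"translation": [0,0,0],"grip": -1},
])

```text
time_s: 3.58
tcp_pos: [0.5152, 0.0016, 0.1621]
orientation: [0.996, -0.093, -0.002, 0.0]
ft_force: [-0.4, 0.6, -0.7]
finger_gap: 0.005
```

servo_tool([
  {"rotation": [0,0,0],"translation": [0,-8,0],"grip": -1},
  {"rotation": [0,0,0],"translation": [0,-8,0],"grip": -1},
  {"rotation": [0,0,0],"translation": [0,-8,0],"grip": -1},
  {"rotation": [0,0,0],"translation": [0,-4,0],"grip": -1},
  {"rotation": [0,0,0],"translation": [0,-4,0],"grip": -1},
])

```text
time_s: 4.0
tcp_pos: [0.5238, 0.0335, 0.1653]
orientation: [0.996, -0.094, 0.001, -0.0]
ft_force: [-0.0, -0.1, -0.8]
finger_gap: 0.005
```

```bash
python3 -c "
from h import *
where()"
```

```text
t 4.0 guard mm [ -8.5   4.5 165.3] F guard [-0.04 -0.06] -0.76 gap 0.005 q [-0.65  0.36  0.63  1.95 -0.26  0.91 -0.08]
toolx yaw-guard 0.13 tilt [ 1.1e-03  6.0e-04 -1.0e+00]
```

servo_tool([
  {"rotation": [0,0,0],"translation": [0,-3,0],"grip": -1},
  {"rotation": [0,0,0],"translation": [0,-3,0],"grip": -1},
  {"rotation": [0,0,0],"translation": [0,-3,0],"grip": -1},
  {"rotation": [0,0,0],"translation": [0,-3,0],"grip": -1},
  {"rotation": [0,0,0],"translation": [0,-3,0],"grip": -1},
])

```text
time_s: 4.42
tcp_pos: [0.526, 0.0464, 0.1647]
orientation: [0.995, -0.095, -0.0, 0.0]
ft_force: [-1.1, -2.5, 2.6]
finger_gap: 0.009
```

servo_tool([
  {"rotation": [0,0,0],"translation": [0,-4,0],"grip": -1},
  {"rotation": [0,0,0],"translation": [0,-4,0],"grip": -1},
  {"rotation": [0,0,0],"translation": [0,-4,0],"grip": -1},
  {"rotation": [0,0,0],"translation": [0,-4,0],"grip": -1},
  {"rotation": [0,0,0],"translation": [0,-4,0],"grip": -1},
])

```text
time_s: 4.83
tcp_pos: [0.5301, 0.0669, 0.1647]
orientation: [0.995, -0.095, 0.0, 0.0]
ft_force: [-0.8, -3.0, 3.3]
finger_gap: 0.005
```

```bash
python3 -c "
from h import *
where()"
```

```text
t 4.8333 guard mm [ -8.5  38.5 164.7] F guard [-0.26 -3.11] 3.29 gap 0.005 q [-0.7   0.38  0.62  1.93 -0.27  0.92 -0.14]
toolx yaw-guard 0.02 tilt [ 3.e-04 -0.e+00 -1.e+00]
```

Sliding at about 3 N. I'll continue.

servo_tool([
  {"rotation": [0,0,0],"translation": [0,-4,0],"grip": -1},
  {"rotation": [0,0,0],"translation": [0,-4,0],"grip": -1},
  {"rotation": [0,0,0],"translation": [0,-4,0],"grip": -1},
  {"rotation": [0,0,0],"translation": [0,-4,0],"grip": -1},
  {"rotation": [0,0,0],"translation": [0,-4,0],"grip": -1},
])

```text
time_s: 5.25
tcp_pos: [0.5339, 0.0866, 0.1647]
orientation: [0.996, -0.095, 0.0, 0.0]
ft_force: [1.7, -3.0, 2.0]
finger_gap: 0.007
```

servo_tool([
  {"rotation": [0,0,0],"translation": [0,-4,0],"grip": -1},
  {"rotation": [0,0,0],"translation": [0,-4,0],"grip": -1},
  {"rotation": [0,0,0],"translation": [0,-4,0],"grip": -1},
  {"rotation": [0,0,0],"translation": [0,-4,0],"grip": -1},
  {"rotation": [0,0,0],"translation": [0,-4,0],"grip": -1},
])

```text
time_s: 5.67
tcp_pos: [0.5375, 0.1062, 0.1646]
orientation: [0.996, -0.095, 0.0, 0.0]
ft_force: [0.9, -2.7, 0.0]
finger_gap: 0.002
```

servo_tool([
  {"rotation": [0,0,0],"translation": [0,-4,0],"grip": -1},
  {"rotation": [0,0,0],"translation": [0,-4,0],"grip": -1},
  {"rotation": [0,0,0],"translation": [0,-4,0],"grip": -1},
  {"rotation": [0,0,0],"translation": [0,-4,0],"grip": -1},
  {"rotation": [0,0,0],"translation": [0,-4,0],"grip": -1},
])

```text
time_s: 6.08
tcp_pos: [0.5412, 0.1259, 0.1646]
orientation: [0.996, -0.095, -0.0, 0.0]
ft_force: [1.6, -2.8, -0.1]
finger_gap: 0.005
```

```bash
python3 -c "
from h import *
where()"
```

```text
t 6.0833 guard mm [ -8.8  98.5 164.6] F guard [ 2.09 -2.46] -0.11 gap 0.005 q [-0.77  0.41  0.6   1.88 -0.28  0.94 -0.23]
toolx yaw-guard 0.03 tilt [-0. -0. -1.]
```

servo_tool([
  {"rotation": [0,0,0],"translation": [0,-4,0],"grip": -1},
  {"rotation": [0,0,0],"translation": [0,-4,0],"grip": -1},
  {"rotation": [0,0,0],"translation": [0,-4,0],"grip": -1},
  {"rotation": [0,0,0],"translation": [0,-4,0],"grip": -1},
  {"rotation": [0,0,0],"translation": [0,-2,0],"grip": -1},
])

```text
time_s: 6.5
tcp_pos: [0.5446, 0.144, 0.1646]
orientation: [0.996, -0.094, -0.0, -0.0]
ft_force: [1.8, -2.8, -0.5]
finger_gap: 0.003
```

servo_tool([
  {"rotation": [0,0,0],"translation": [0,-1,0],"grip": -1},
  {"rotation": [0,0,0],"translation": [0,-1,0],"grip": -1},
  {"rotation": [0,0,0],"translation": [0,-1,0],"grip": -1},
  {"rotation": [0,0,0],"translation": [0,-1,0],"grip": -1},
  {"rotation": [0,0,0],"translation": [0,-1,0],"grip": -1},
])

```text
time_s: 6.92
tcp_pos: [0.5454, 0.148, 0.1646]
orientation: [0.995, -0.095, -0.0, 0.0]
ft_force: [0.1, -1.9, -0.4]
finger_gap: 0.001
```

```bash
python3 -c "
from h import *
where()"
```

```text
t 6.9167 guard mm [ -8.9 121.  164.6] F guard [ 0.46 -1.83] -0.41 gap 0.001 q [-0.8   0.43  0.59  1.85 -0.29  0.95 -0.27]
toolx yaw-guard 0.02 tilt [-3.e-04 -0.e+00 -1.e+00]
```

servo_tool([
  {"rotation": [0,0,0],"translation": [0,-1,0],"grip": -1},
  {"rotation": [0,0,0],"translation": [0,-1,0],"grip": -1},
  {"rotation": [0,0,0],"translation": [0,-1,0],"grip": -1},
  {"rotation": [0,0,0],"translation": [0,-0.5,0],"grip": -1},
  {"rotation": [0,0,0],"translation": [0,-0.5,0],"grip": -1},
])

```text
time_s: 7.33
tcp_pos: [0.5459, 0.1507, 0.1646]
orientation: [0.995, -0.095, -0.0, 0.001]
ft_force: [-1.6, -7.1, 3.5]
finger_gap: 0.003
```

```bash
python3 -c "
from h import *
where()"
```

```text
t 7.3333 guard mm [ -8.8 123.7 164.6] F guard [-0.18 -7.32] 3.54 gap 0.003 q [-0.8   0.43  0.59  1.85 -0.29  0.95 -0.27]
toolx yaw-guard -0.02 tilt [-0.001  -0.0016 -1.    ]
```

servo_tool([
  {"rotation": [0,0,0],"translation": [0,-0.5,0],"grip": -1},
  {"rotation": [0,0,0],"translation": [0,-0.5,0],"grip": -1},
  {"rotation": [0,0,0],"translation": [0,0,0],"grip": -1},
  {"rotation": [0,0,0],"translation": [0,0,0],"grip": -1},
  {"rotation": [0,0,0],"translation": [0,0,0],"grip": -1},
])

```text
time_s: 7.75
tcp_pos: [0.5459, 0.1507, 0.1646]
orientation: [0.995, -0.096, -0.001, 0.001]
ft_force: [-1.2, -8.3, 4.2]
finger_gap: 0.009
```

servo_tool([
  {"rotation": [0,0,0],"translation": [0,4,0],"grip": -1},
  {"rotation": [0,0,0],"translation": [0,16,0],"grip": -1},
  {"rotation": [0,0,0],"translation": [0,20,-16],"grip": -1},
  {"rotation": [0,0,0],"translation": [0,20,-25],"grip": -1},
  {"rotation": [0,0,0],"translation": [0,20,-25],"grip": -1},
])

```text
time_s: 8.17
tcp_pos: [0.5302, 0.0733, 0.2308]
orientation: [0.996, -0.094, -0.001, 0.0]
ft_force: [-0.1, -0.0, -1.3]
finger_gap: 0.007
```

```bash
python3 - <<'E'
from h import *
import cv2
from plant import manip
to(-7.5,-80,250)
s,r=where()
c=manip.read_camera('wrist');cv2.imwrite('pics/w2.png',c['image'][:,:,::-1])
E
```

```text
t 8.1667 guard mm [ -9.6  44.8 230.8] F guard [-0.06 -0.03] -1.34 gap 0.007 q [-0.75  0.3   0.65  1.85 -0.21  1.06 -0.21]
toolx yaw-guard 0.06 tilt [-1.8e-03 -1.0e-04 -1.0e+00]
tool delta mm [  1.9 124.8 -19.2]
t 8.1667 guard mm [ -9.6  44.8 230.8] F guard [-0.06 -0.03] -1.34 gap 0.007 q [-0.75  0.3   0.65  1.85 -0.21  1.06 -0.21]
toolx yaw-guard 0.06 tilt [-1.8e-03 -1.0e-04 -1.0e+00]
```

View pics/w2.png

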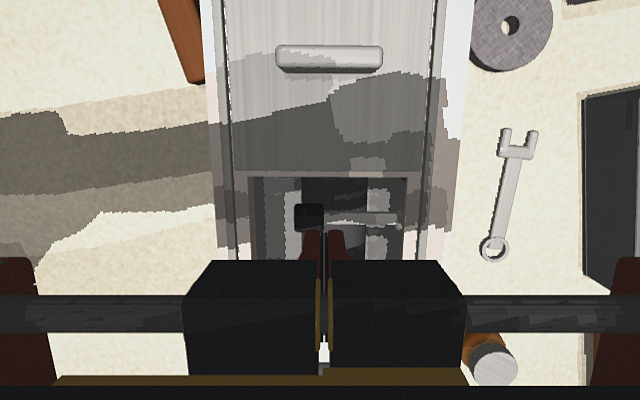

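The shutter stopped firmly. The wrist view shows one pad at about (309,217), and the other lever is hidden. I'll back off to see both.

servo_tool([
  {"rotation": [0,0,0],"translation": [0,30,-4],"grip": -1},
  {"rotation": [0,0,0],"translation": [0,30,-4],"grip": -1},
  {"rotation": [0,0,0],"translation": [0,30,-4],"grip": -1},
  {"rotation": [0,0,0],"translation": [0,30,-4],"grip": -1},
  {"rotation": [0,0,0],"translation": [0,0,0],"grip": -1},
])

```text
time_s: 8.63
tcp_pos: [0.5074, -0.0498, 0.2478]
orientation: [0.995, -0.098, 0.001, 0.0]
ft_force: [-0.2, 0.1, 1.0]
finger_gap: 0.002
```

```bash
python3 - <<'E'
from h import *
import cv2,pickle
from plant import manip
s,r=where()
c=manip.read_camera('wrist');cv2.imwrite('pics/w3.png',c['image'][:,:,::-1])
pickle.dump((s,c),open('w3.pkl','wb'))
E
```

```text
t 8.6333 guard mm [ -8.7 -80.4 247.8] F guard [-0.24  0.07] 1.02 gap 0.002 q [-0.6   0.23  0.72  1.89 -0.17  1.08 -0.01]
toolx yaw-guard -0.39 tilt [ 1.9e-03 -4.0e-04 -1.0e+00]
```

View pics/w3.png

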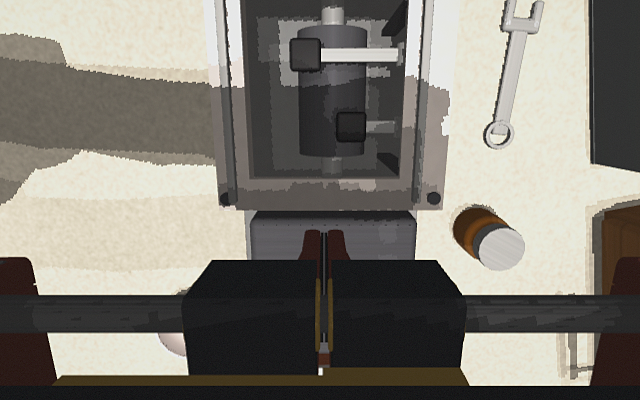

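Both levers are visible. The long one has its pad at about (305,54), on the +y side. The short one has its pad at about (350,127). The window's near edge is at about row 178. I'll measure these.

```bash
cat >> h.py <<'E'
def wray(s,c,uv,z):
    T=c['tool_from_camera']; r=Ro.from_quat(s['orientation']).as_matrix()
    d=r@T[:3,:3]@np.linalg.inv(c['mtx'])@np.array([*uv,1]); o=s['tcp_pos']+r@T[:3,3]
    return o+d*(z-o[2])/d[2]
E
python3 - <<'E'
from h import *
import pickle,cv2
s,c=pickle.load(open('w3.pkl','rb'))
g=lambda uv,z:w2g(wray(s,c,uv,z)).round(1)
print('long',g((305,53),.111),g((305,53),.109));print('short',g((350,126),.111))
print('win near corners',g((247,178),.13),g((405,178),.13))
print('guard near corners',g((213,210),.13),g((443,210),.13))
a=c['image'][0:230,200:460,::-1];cv2.imwrite('pics/w3z.png',cv2.resize(a,None,fx=3,fy=2.6))
E
```

```text
long [-22.4  28.1 111. ] [-22.5  28.4 109. ]
short [ 12.2 -26.  111. ]
win near corners [-67.6 -63.6 130. ] [ 53.3 -64.5 130. ]
guard near corners [-95.8 -88.9 130. ] [ 84.4 -90.2 130. ]
```

View pics/w3z.png

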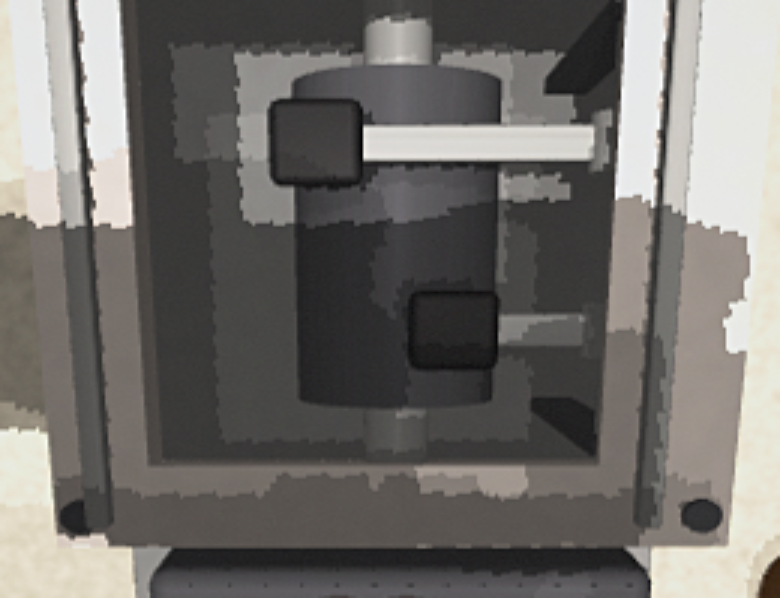

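servo_tool([
  {"rotation": [0,0,0],"translation": [-3,-22,14],"grip": -1},
  {"rotation": [0,0,0],"translation": [-3,-22,14],"grip": -1},
  {"rotation": [0,0,0],"translation": [-4,-22,14],"grip": -1},
  {"rotation": [0,0,0],"translation": [-3,-22,14],"grip": -1},
  {"rotation": [0,0,0],"translation": [-3,-20,14],"grip": -1},
])

```text
time_s: 9.1
tcp_pos: [0.513, 0.0684, 0.1757]
orientation: [0.996, -0.094, -0.0, -0.001]
ft_force: [0.8, -0.7, 1.0]
finger_gap: 0.006
```

```bash
python3 - <<'E'
from h import *
to(-25,27.5,135)
E
```

```text
t 9.1 guard mm [-25.6  36.7 175.7] F guard [ 0.94 -0.52] 0.97 gap 0.006 q [-0.73  0.33  0.63  1.96 -0.24  0.93 -0.17]
toolx yaw-guard 0.14 tilt [-2.0e-04  1.3e-03 -1.0e+00]
tool delta mm [ 0.6  9.3 40.7]
```

servo_tool([
  {"rotation": [0,0,0],"translation": [0,0,0],"grip": -1},
  {"rotation": [0,0,0],"translation": [0,0,0],"grip": -1},
  {"rotation": [0,0,0],"translation": [0,0,0],"grip": -1},
  {"rotation": [0,0,0],"translation": [0,0,0],"grip": -1},
  {"rotation": [0,0,0],"translation": [0,0,0],"grip": -1},
])

```text
time_s: 9.52
tcp_pos: [0.5137, 0.0649, 0.1773]
orientation: [0.995, -0.095, 0.001, -0.0]
ft_force: [0.4, 0.1, -0.1]
finger_gap: 0.007
```

```bash
python3 - <<'E'
from h import *
to(-25,27.5,135)
E
```

```text
t 9.5167 guard mm [-24.2  33.4 177.3] F guard [0.36 0.2 ] -0.08 gap 0.007 q [-0.73  0.33  0.64  1.96 -0.24  0.93 -0.16]
toolx yaw-guard -0.05 tilt [ 1.1e-03  4.0e-04 -1.0e+00]
tool delta mm [-0.8  5.9 42.3]
```

servo_tool([
  {"rotation": [0,0,0],"translation": [-1,3,10],"grip": -1},
  {"rotation": [0,0,0],"translation": [0,3,10],"grip": -1},
  {"rotation": [0,0,0],"translation": [0,0,11],"grip": -1},
  {"rotation": [0,0,0],"translation": [0,0,11],"grip": -1},
  {"rotation": [0,0,0],"translation": [0,0,0],"grip": -1},
])

```text
time_s: 9.93
tcp_pos: [0.5097, 0.0597, 0.132]
orientation: [0.995, -0.095, -0.002, 0.001]
ft_force: [-0.8, 0.7, -0.2]
finger_gap: 0.004
```

```bash
python3 - <<'E'
from h import *
to(-25,27.5,104)
import cv2
from plant import manip
c=manip.read_camera('scene');cv2.imwrite('pics/s4.png',cv2.resize(c['image'][130:290,230:430,::-1],None,fx=3.7,fy=3.7))
E
```

```text
t 9.9333 guard mm [-27.2  27.5 132. ] F guard [-0.96  0.55] -0.24 gap 0.004 q [-0.69  0.39  0.61  2.01 -0.3   0.84 -0.11]
toolx yaw-guard 0.02 tilt [-0.0037 -0.0012 -1.    ]
tool delta mm [ 2.3 -0.  28. ]
```

View pics/s4.png

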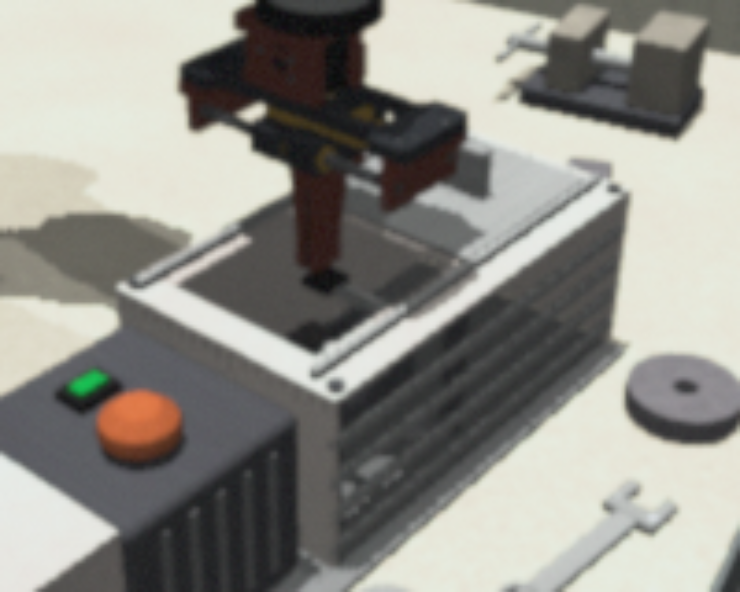

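The scene view shows the shut fingertip right over the long lever's pad inside the window, with the body well clear of the rails. I'll press.

servo_tool([
  {"rotation": [0,0,0],"translation": [1,0,3],"grip": -1},
  {"rotation": [0,0,0],"translation": [1,0,3],"grip": -1},
  {"rotation": [0,0,0],"translation": [0,0,3],"grip": -1},
  {"rotation": [0,0,0],"translation": [0,0,3],"grip": -1},
  {"rotation": [0,0,0],"translation": [0,0,2],"grip": -1},
])

```text
time_s: 10.4
tcp_pos: [0.5136, 0.0597, 0.1207]
orientation: [0.996, -0.095, 0.0, -0.0]
ft_force: [-0.4, -0.4, 3.4]
finger_gap: 0.008
```

servo_tool([
  {"rotation": [0,0,0],"translation": [0,0,2],"grip": -1},
  {"rotation": [0,0,0],"translation": [0,0,2],"grip": -1},
  {"rotation": [0,0,0],"translation": [0,0,1],"grip": -1},
  {"rotation": [0,0,0],"translation": [0,0,1],"grip": -1},
  {"rotation": [0,0,0],"translation": [0,0,1],"grip": -1},
])

```text
time_s: 10.82
tcp_pos: [0.5138, 0.0596, 0.1138]
orientation: [0.996, -0.095, 0.001, -0.0]
ft_force: [2.2, -0.2, 2.7]
finger_gap: 0.008
```

```bash
python3 - <<'E'
from h import *
to(-25,27.5,104)
E
```

```text
t 10.8167 guard mm [-23.2  28.3 113.8] F guard [2.24 0.26] 2.75 gap 0.008 q [-0.67  0.42  0.59  2.01 -0.32  0.8  -0.08]
toolx yaw-guard 0.03 tilt [ 1.1e-03  2.0e-04 -1.0e+00]
tool delta mm [-1.8  0.8  9.8]
```

servo_tool([
  {"rotation": [0,0,0],"translation": [0,0,1],"grip": -1},
  {"rotation": [0,0,0],"translation": [0,0,1],"grip": -1},
  {"rotation": [0,0,0],"translation": [0,0,1],"grip": -1},
  {"rotation": [0,0,0],"translation": [0,0,1],"grip": -1},
  {"rotation": [0,0,0],"translation": [0,0,1],"grip": -1},
])

```text
time_s: 11.23
tcp_pos: [0.5133, 0.0596, 0.1086]
orientation: [0.996, -0.095, 0.0, 0.0]
ft_force: [0.4, -0.2, 3.8]
finger_gap: 0.006
```

servo_tool([
  {"rotation": [0,0,0],"translation": [0,0,1],"grip": -1},
  {"rotation": [0,0,0],"translation": [0,0,1],"grip": -1},
  {"rotation": [0,0,0],"translation": [0,0,0.5],"grip": -1},
  {"rotation": [0,0,0],"translation": [0,0,0.5],"grip": -1},
  {"rotation": [0,0,0],"translation": [0,0,0],"grip": -1},
])

```text
time_s: 11.65
tcp_pos: [0.513, 0.0595, 0.1055]
orientation: [0.996, -0.095, -0.0, 0.0]
ft_force: [0.8, -0.6, 1.3]
finger_gap: 0.005
```

```bash
python3 - <<'E'
from h import *
to(-25,27.5,104)
E
```

```text
t 11.65 guard mm [-23.9  28.  105.5] F guard [ 0.92 -0.39] 1.34 gap 0.005 q [-0.66  0.43  0.58  2.02 -0.33  0.78 -0.07]
toolx yaw-guard 0.03 tilt [-5.e-04 -1.e-04 -1.e+00]
tool delta mm [-1.1  0.5  1.5]
```

servo_tool([
  {"rotation": [0,0,0],"translation": [0,0,0.5],"grip": -1},
  {"rotation": [0,0,0],"translation": [0,0,0.5],"grip": -1},
  {"rotation": [0,0,0],"translation": [0,0,0.5],"grip": -1},
  {"rotation": [0,0,0],"translation": [0,0,0.5],"grip": -1},
  {"rotation": [0,0,0],"translation": [0,0,0],"grip": -1},
])

```text
time_s: 12.07
tcp_pos: [0.5132, 0.0596, 0.1048]
orientation: [0.995, -0.095, -0.0, -0.001]
ft_force: [-5.5, -1.4, 18.3]
finger_gap: 0.008
```

```bash
python3 - <<'E'
from h import *
where()
E
```

```text
t 12.0667 guard mm [-23.8  28.1 104.8] F guard [-5.15 -2.38] 18.27 gap 0.008 q [-0.66  0.44  0.58  2.02 -0.34  0.78 -0.07]
toolx yaw-guard 0.01 tilt [-2.0e-04  1.1e-03 -1.0e+00]
```

It's firmly on the stop at 18 N. I'll lift straight out and look.

servo_tool([
  {"rotation": [0,0,0],"translation": [0,0,-3],"grip": -1},
  {"rotation": [0,0,0],"translation": [0,0,-12],"grip": -1},
  {"rotation": [0,0,0],"translation": [0,0,-25],"grip": -1},
  {"rotation": [0,0,0],"translation": [0,0,-25],"grip": -1},
  {"rotation": [0,0,0],"translation": [0,0,-25],"grip": -1},
])

```text
time_s: 12.48
tcp_pos: [0.5123, 0.0593, 0.1946]
orientation: [0.995, -0.095, -0.001, 0.001]
ft_force: [0.8, 0.1, -0.1]
finger_gap: 0.007
```

servo_tool([
  {"rotation": [0,0,0],"translation": [4,27,-13],"grip": -1},
  {"rotation": [0,0,0],"translation": [4,27,-13],"grip": -1},
  {"rotation": [0,0,0],"translation": [4,27,-13],"grip": -1},
  {"rotation": [0,0,0],"translation": [4,27,-13],"grip": -1},
  {"rotation": [0,0,0],"translation": [0,0,0],"grip": -1},
])

```text
time_s: 12.9
tcp_pos: [0.5085, -0.0555, 0.2486]
orientation: [0.995, -0.098, 0.002, 0.0]
ft_force: [0.3, -0.8, 0.3]
finger_gap: 0.006
```

```bash
python3 - <<'E'
from h import *
import cv2,pickle
from plant import manip
s,r=where()
c=manip.read_camera('wrist');cv2.imwrite('pics/w5.png',c['image'][:,:,::-1])
pickle.dump((s,c),open('w5.pkl','wb'))
E
```

```text
t 12.9 guard mm [ -6.6 -85.8 248.6] F guard [ 0.45 -0.69] 0.27 gap 0.006 q [-0.59  0.23  0.72  1.89 -0.17  1.08  0.01]
toolx yaw-guard -0.37 tilt [ 0.0033 -0.0012 -1.    ]
```

View pics/w5.png

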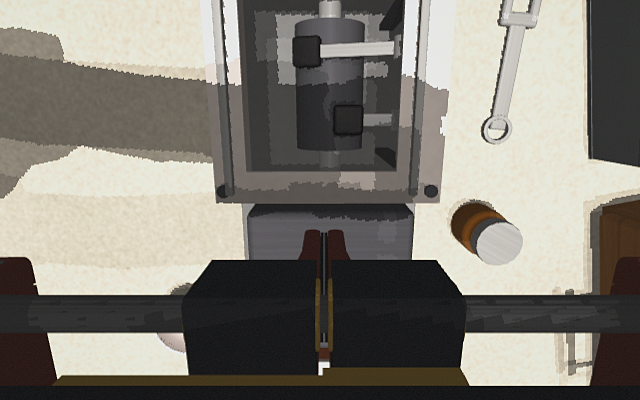

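```bash
python3 - <<'E'
from h import *
import pickle,cv2
for f in ('w3','w5'):
    s,c=pickle.load(open(f+'.pkl','rb'))
    m=(c['image'].max(2)<50).astype(np.uint8); m[:, :285]=0; m[:,370:]=0; m[150:]=0
    n,l,st,ce=cv2.connectedComponentsWithStats(m)
    for i in range(1,n):
        if st[i,4]>200:
            print(f,st[i],ce[i].round(1),[w2g(wray(s,c,ce[i],z)).round(1).tolist() for z in (.112,.1,.09)])
E
```

```text
w3 [ 290   37   80  113 3645] [327.9 112.5] [[-5.3, -15.5, 112.0], [-5.2, -15.6, 100.0], [-5.1, -15.7, 90.0]]
w5 [293  35  30  35 870] [306.3  51.7] [[-19.1, 23.5, 112.0], [-19.6, 25.3, 100.0], [-20.0, 26.8, 90.0]]
w5 [ 296   56   68   94 3418] [327.2 116.3] [[-3.5, -23.8, 112.0], [-3.3, -24.1, 100.0], [-3.2, -24.2, 90.0]]
```

The pad ray matches y≈27 mm at z≈90 mm, so the long lever stays down and the short one is unchanged. Next I go over the tab to its far side.

servo_tool([
  {"rotation": [0,0,0],"translation": [0,-26,0],"grip": -1},
  {"rotation": [0,0,0],"translation": [0,-26,0],"grip": -1},
  {"rotation": [0,0,0],"translation": [0,-26,0],"grip": -1},
  {"rotation": [0,0,0],"translation": [0,-26,0],"grip": -1},
  {"rotation": [0,0,0],"translation": [0,-26,0],"grip": -1},
])

```text
time_s: 13.37
tcp_pos: [0.5323, 0.0806, 0.2451]
orientation: [0.996, -0.094, -0.001, 0.0]
ft_force: [-0.5, -0.1, 0.4]
finger_gap: -0.001
```

servo_tool([
  {"rotation": [0,0,0],"translation": [0,-26,0],"grip": -1},
  {"rotation": [0,0,0],"translation": [0,-26,0],"grip": -1},
  {"rotation": [0,0,0],"translation": [0,-26,0],"grip": -1},
  {"rotation": [0,0,0],"translation": [0,-26,0],"grip": -1},
  {"rotation": [0,0,0],"translation": [0,-26,0],"grip": -1},
])

```text
time_s: 13.78
tcp_pos: [0.5565, 0.2083, 0.245]
orientation: [0.996, -0.094, -0.001, 0.0]
ft_force: [0.9, -0.1, 0.7]
finger_gap: 0.004
```

servo_tool([
  {"rotation": [0,0,0],"translation": [0,-4,0],"grip": -1},
  {"rotation": [0,0,0],"translation": [0,0,0],"grip": -1},
  {"rotation": [0,0,0],"translation": [0,0,0],"grip": -1},
  {"rotation": [0,0,0],"translation": [0,0,0],"grip": -1},
  {"rotation": [0,0,0],"translation": [0,0,0],"grip": -1},
])

```text
time_s: 14.2
tcp_pos: [0.5582, 0.2084, 0.2458]
orientation: [0.995, -0.096, -0.0, 0.0]
ft_force: [-0.2, -0.9, -0.3]
finger_gap: 0.003
```

```bash
python3 - <<'E'
from h import *
import cv2
from plant import manip
to(-8,180,164)
c=manip.read_camera('scene');cv2.imwrite('pics/s6.png',cv2.resize(c['image'][100:290,230:430,::-1],None,fx=3.1,fy=3.1))
E
```

```text
t 14.2 guard mm [ -7.7 182.7 245.8] F guard [ 0.02 -0.89] -0.27 gap 0.003 q [-0.89  0.39  0.61  1.69 -0.24  1.14 -0.41]
toolx yaw-guard -0.08 tilt [-2.e-04 -2.e-04 -1.e+00]
tool delta mm [-0.3  2.7 81.8]
```

View pics/s6.png

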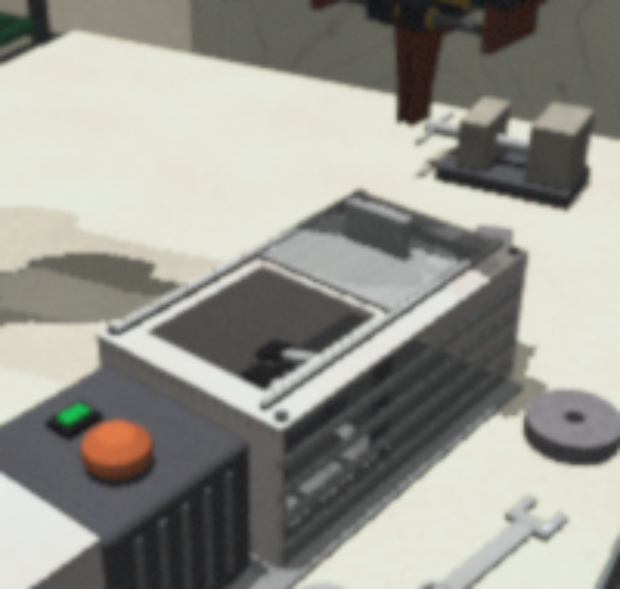

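The shutter is fully open and the tool is beyond the tab. I'll descend and push back.

servo_tool([
  {"rotation": [0,0,0],"translation": [0,0,22],"grip": -1},
  {"rotation": [0,0,0],"translation": [0,0,22],"grip": -1},
  {"rotation": [0,0,0],"translation": [0,0,20],"grip": -1},
  {"rotation": [0,0,0],"translation": [0,0,16],"grip": -1},
  {"rotation": [0,0,0],"translation": [0,0,0],"grip": -1},
])

```text
time_s: 14.67
tcp_pos: [0.5566, 0.2085, 0.1629]
orientation: [0.995, -0.095, -0.002, 0.001]
ft_force: [-0.9, 0.2, -0.7]
finger_gap: 0.006
```

servo_tool([
  {"rotation": [0,0,0],"translation": [0,5,0],"grip": -1},
  {"rotation": [0,0,0],"translation": [0,4,0],"grip": -1},
  {"rotation": [0,0,0],"translation": [0,3,0],"grip": -1},
  {"rotation": [0,0,0],"translation": [0,3,0],"grip": -1},
  {"rotation": [0,0,0],"translation": [0,3,0],"grip": -1},
])

```text
time_s: 15.08
tcp_pos: [0.5553, 0.1917, 0.1666]
orientation: [0.995, -0.095, 0.001, -0.001]
ft_force: [0.1, 0.3, -0.6]
finger_gap: 0.01
```

```bash
python3 - <<'E'
from h import *
to(-8,16,164)
E
```

```text
t 15.0833 guard mm [ -7.3 165.8 166.6] F guard [0.09 0.32] -0.57 gap 0.01 q [-0.84  0.46  0.57  1.8  -0.3   0.97 -0.33]
toolx yaw-guard 0.01 tilt [ 1.3e-03  9.0e-04 -1.0e+00]
tool delta mm [ -0.7 149.8   2.4]
```

servo_tool([
  {"rotation": [0,0,0],"translation": [0,3,1],"grip": -1},
  {"rotation": [0,0,0],"translation": [0,3,1],"grip": -1},
  {"rotation": [0,0,0],"translation": [0,3,0],"grip": -1},
  {"rotation": [0,0,0],"translation": [0,3,0],"grip": -1},
  {"rotation": [0,0,0],"translation": [0,3,0],"grip": -1},
])

```text
time_s: 15.5
tcp_pos: [0.5521, 0.1779, 0.1636]
orientation: [0.996, -0.094, 0.0, -0.0]
ft_force: [-0.2, 3.4, -1.7]
finger_gap: 0.009
```

servo_tool([
  {"rotation": [0,0,0],"translation": [0,4,0],"grip": -1},
  {"rotation": [0,0,0],"translation": [0,4,0],"grip": -1},
  {"rotation": [0,0,0],"translation": [0,4,0],"grip": -1},
  {"rotation": [0,0,0],"translation": [0,4,0],"grip": -1},
  {"rotation": [0,0,0],"translation": [0,4,0],"grip": -1},
])

```text
time_s: 15.92
tcp_pos: [0.5481, 0.1574, 0.1636]
orientation: [0.996, -0.095, -0.0, -0.0]
ft_force: [1.1, 3.4, -0.9]
finger_gap: 0.004
```

servo_tool([
  {"rotation": [0,0,0],"translation": [0,4,0],"grip": -1},
  {"rotation": [0,0,0],"translation": [0,4,0],"grip": -1},
  {"rotation": [0,0,0],"translation": [0,4,0],"grip": -1},
  {"rotation": [0,0,0],"translation": [0,4,0],"grip": -1},
  {"rotation": [0,0,0],"translation": [0,4,0],"grip": -1},
])

```text
time_s: 16.33
tcp_pos: [0.5443, 0.1378, 0.1636]
orientation: [0.996, -0.095, -0.0, -0.0]
ft_force: [-0.7, 2.2, -0.0]
finger_gap: 0.009
```

servo_tool([
  {"rotation": [0,0,0],"translation": [0,4,0],"grip": -1},
  {"rotation": [0,0,0],"translation": [0,4,0],"grip": -1},
  {"rotation": [0,0,0],"translation": [0,4,0],"grip": -1},
  {"rotation": [0,0,0],"translation": [0,4,0],"grip": -1},
  {"rotation": [0,0,0],"translation": [0,4,0],"grip": -1},
])

```text
time_s: 16.75
tcp_pos: [0.5407, 0.118, 0.1636]
orientation: [0.996, -0.095, -0.0, 0.0]
ft_force: [-1.6, 2.4, 0.2]
finger_gap: 0.003
```

```bash
python3 - <<'E'
from h import *
to(-8,16,164)
E
```

```text
t 16.75 guard mm [ -7.8  90.7 163.6] F guard [-2.02  2.07] 0.2 gap 0.003 q [-0.76  0.41  0.59  1.88 -0.28  0.93 -0.22]
toolx yaw-guard 0.03 tilt [-2.e-04 -0.e+00 -1.e+00]
tool delta mm [-0.2 74.7 -0.4]
```

servo_tool([
  {"rotation": [0,0,0],"translation": [0,4,0],"grip": -1},
  {"rotation": [0,0,0],"translation": [0,4,0],"grip": -1},
  {"rotation": [0,0,0],"translation": [0,4,0],"grip": -1},
  {"rotation": [0,0,0],"translation": [0,4,0],"grip": -1},
  {"rotation": [0,0,0],"translation": [0,4,0],"grip": -1},
])

```text
time_s: 17.17
tcp_pos: [0.5369, 0.0984, 0.1636]
orientation: [0.996, -0.095, -0.0, 0.0]
ft_force: [-1.7, 3.1, 0.4]
finger_gap: 0.006
```

servo_tool([
  {"rotation": [0,0,0],"translation": [0,4,0],"grip": -1},
  {"rotation": [0,0,0],"translation": [0,4,0],"grip": -1},
  {"rotation": [0,0,0],"translation": [0,4,0],"grip": -1},
  {"rotation": [0,0,0],"translation": [0,4,0],"grip": -1},
  {"rotation": [0,0,0],"translation": [0,4,0],"grip": -1},
])

```text
time_s: 17.58
tcp_pos: [0.5332, 0.0787, 0.1636]
orientation: [0.996, -0.095, -0.0, 0.0]
ft_force: [-2.1, 2.7, -0.7]
finger_gap: 0.002
```

servo_tool([
  {"rotation": [0,0,0],"translation": [0,4,0],"grip": -1},
  {"rotation": [0,0,0],"translation": [0,4,0],"grip": -1},
  {"rotation": [0,0,0],"translation": [0,4,0],"grip": -1},
  {"rotation": [0,0,0],"translation": [0,4,0],"grip": -1},
  {"rotation": [0,0,0],"translation": [0,4,0],"grip": -1},
])

```text
time_s: 18.0
tcp_pos: [0.5294, 0.0591, 0.1636]
orientation: [0.996, -0.095, -0.0, -0.0]
ft_force: [-0.7, 3.0, -0.6]
finger_gap: 0.007
```

servo_tool([
  {"rotation": [0,0,0],"translation": [0,2,0],"grip": -1},
  {"rotation": [0,0,0],"translation": [0,2,0],"grip": -1},
  {"rotation": [0,0,0],"translation": [0,2,0],"grip": -1},
  {"rotation": [0,0,0],"translation": [0,2,0],"grip": -1},
  {"rotation": [0,0,0],"translation": [0,1,0],"grip": -1},
])

```text
time_s: 18.42
tcp_pos: [0.5278, 0.0504, 0.1637]
orientation: [0.995, -0.095, 0.0, 0.0]
ft_force: [-1.4, 2.5, -0.9]
finger_gap: 0.007
```

```bash
python3 - <<'E'
from h import *
to(-8,16,164)
E
```

```text
t 18.4167 guard mm [ -7.6  21.8 163.7] F guard [-1.87  2.23] -0.87 gap 0.007 q [-0.67  0.37  0.61  1.94 -0.27  0.91 -0.11]
toolx yaw-guard 0.02 tilt [ 1.e-04 -0.e+00 -1.e+00]
tool delta mm [-0.4  5.8 -0.3]
```

servo_tool([
  {"rotation": [0,0,0],"translation": [0,1,0],"grip": -1},
  {"rotation": [0,0,0],"translation": [0,1,0],"grip": -1},
  {"rotation": [0,0,0],"translation": [0,1,0],"grip": -1},
  {"rotation": [0,0,0],"translation": [0,1,0],"grip": -1},
  {"rotation": [0,0,0],"translation": [0,1,0],"grip": -1},
])

```text
time_s: 18.83
tcp_pos: [0.5271, 0.0468, 0.1637]
orientation: [0.996, -0.094, 0.0, -0.001]
ft_force: [0.5, 8.3, -1.8]
finger_gap: 0.004
```

servo_tool([
  {"rotation": [0,0,0],"translation": [0,0.5,0],"grip": -1},
  {"rotation": [0,0,0],"translation": [0,0.5,0],"grip": -1},
  {"rotation": [0,0,0],"translation": [0,0.5,0],"grip": -1},
  {"rotation": [0,0,0],"translation": [0,0.5,0],"grip": -1},
  {"rotation": [0,0,0],"translation": [0,0,0],"grip": -1},
])

```text
time_s: 19.25
tcp_pos: [0.5271, 0.0468, 0.1637]
orientation: [0.996, -0.094, 0.0, -0.002]
ft_force: [1.7, 11.5, -2.1]
finger_gap: 0.004
```

```bash
python3 - <<'E'
from h import *
to(-8,16,164)
E
```

```text
t 19.25 guard mm [ -7.7  18.2 163.7] F guard [-0.51 11.58] -2.13 gap 0.004 q [-0.66  0.37  0.61  1.94 -0.27  0.91 -0.1 ]
toolx yaw-guard 0.16 tilt [ 0.0012  0.0033 -1.    ]
tool delta mm [-0.3  2.2 -0.3]
```

The shut stop is reached, and the two stop positions are consistent with 140 mm of travel. I'll retreat and check.

servo_tool([
  {"rotation": [0,0,0],"translation": [0,-5,0],"grip": -1},
  {"rotation": [0,0,0],"translation": [0,-12,0],"grip": -1},
  {"rotation": [0,0,0],"translation": [0,-12,-10],"grip": -1},
  {"rotation": [0,0,0],"translation": [0,0,-30],"grip": -1},
  {"rotation": [0,0,0],"translation": [0,0,-35],"grip": -1},
])

```text
time_s: 19.67
tcp_pos: [0.5311, 0.0728, 0.2379]
orientation: [0.996, -0.094, -0.002, 0.002]
ft_force: [0.5, 0.0, -0.3]
finger_gap: 0.006
```

servo_tool([
  {"rotation": [0,0,0],"translation": [-18,-28,0],"grip": -1},
  {"rotation": [0,0,0],"translation": [-18,-28,0],"grip": -1},
  {"rotation": [0,0,0],"translation": [-18,-28,0],"grip": -1},
  {"rotation": [0,0,0],"translation": [-18,-28,0],"grip": -1},
  {"rotation": [0,0,0],"translation": [-18,-28,0],"grip": -1},
])

```text
time_s: 20.08
tcp_pos: [0.4697, 0.2281, 0.239]
orientation: [0.995, -0.095, 0.001, 0.0]
ft_force: [1.4, -0.5, -0.3]
finger_gap: 0.006
```

servo_tool([
  {"rotation": [0,0,0],"translation": [-18,-28,0],"grip": -1},
  {"rotation": [0,0,0],"translation": [-18,-28,0],"grip": -1},
  {"rotation": [0,0,0],"translation": [-18,-28,0],"grip": -1},
  {"rotation": [0,0,0],"translation": [-18,-28,0],"grip": -1},
  {"rotation": [0,0,0],"translation": [-18,-28,0],"grip": -1},
])

```text
time_s: 20.5
tcp_pos: [0.4076, 0.3828, 0.2388]
orientation: [0.995, -0.095, 0.001, -0.0]
ft_force: [0.5, 0.1, 0.0]
finger_gap: 0.007
```

servo_tool([
  {"rotation": [0,0,0],"translation": [0,0,0],"grip": -1},
  {"rotation": [0,0,0],"translation": [0,0,0],"grip": -1},
  {"rotation": [0,0,0],"translation": [0,0,0],"grip": -1},
  {"rotation": [0,0,0],"translation": [0,0,0],"grip": -1},
  {"rotation": [0,0,0],"translation": [0,0,0],"grip": -1},
])

```text
time_s: 20.92
tcp_pos: [0.409, 0.3799, 0.2388]
orientation: [0.995, -0.096, 0.0, 0.0]
ft_force: [0.0, -1.0, 0.9]
finger_gap: 0.008
```

```bash
python3 - <<'E'
from h import *
import cv2
from plant import manip
where()
a=manip.read_camera('top')['image'][:,:,::-1];cv2.imwrite('pics/t7.png',a)
a=manip.read_camera('scene')['image'][:,:,::-1];cv2.imwrite('pics/s7.png',cv2.resize(a[140:300,240:440],None,fx=3.7,fy=3.7))
E
```

```text
t 20.9167 guard mm [-186.7  322.9  238.8] F guard [ 0.24 -1.  ] 0.86 gap 0.008 q [-1.23  0.31  0.5   1.78 -0.17  1.09 -0.86]
toolx yaw-guard -0.11 tilt [ 5.e-04 -2.e-04 -1.e+00]
```

View pics/t7.png

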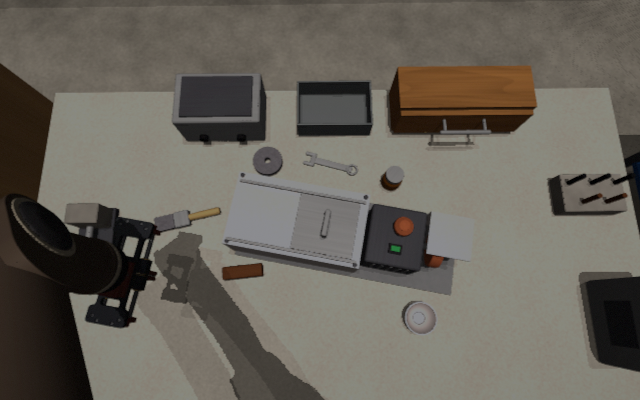

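View pics/s7.png

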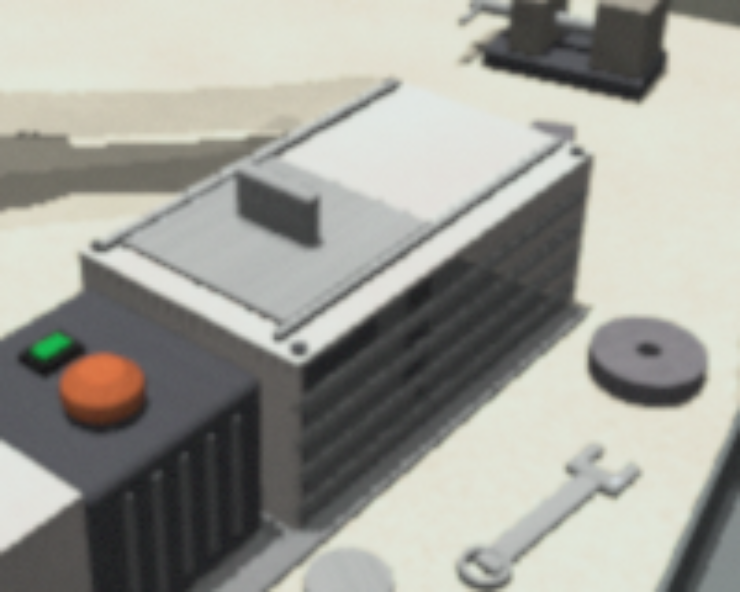

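The shutter is shut with its tab at (326,223) in the top view. The window is covered and the loose things are where they were. I'll hand in.

```bash
python3 -c "
from plant import manip
print(manip.hand_in())"
```

```text
the job is handed in; nothing more can be done
None
```

The spindle brake is set and the job is handed in, at about 21 s of the 58 s allowed.

- **Opening:** I pushed the shutter open by its tab with shut fingers, at about 3 N. It met its stop at 8 N.
- **Lever:** I pressed the longer lever, on the guard's +y side, down until it met its stop at 18 N. A wrist picture after lifting out put its pad at about z = 90 mm, which is fully down. The shorter lever looked unchanged.
- **Closing:** I pushed the shutter shut by the tab's other face until it met its stop at 11.5 N. The two stop positions agree with the full 140 mm of travel.

The last top and scene pictures show the window covered, the loose things where they were and the arm clear of everything. No check failed. The guard pose read from the scene camera differed from the top camera's by about 1° and 4 mm, so I relied mainly on the top camera. The wrist view and the contacts fitted that pose to within a few millimetres.

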